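# Slide the diffuser round the table clutter into its charging cradle

## Robot

A 7-joint arm with a two-finger parallel gripper is mounted at the origin on the work surface. World frame = base frame: x ahead of the robot, y to its left, z up, the work surface at z = 0. Lengths are in m, angles in rad, forces in N, time in s.
With the tool pointing down it reaches from about 0.4 to 0.9 m from the base axis. Payload 5.5 kg.
Tool frame: the origin (TCP) lies midway between the tips of the shut fingers; the grasp point (between the pads) lies 19 mm behind it (manip.grip_depth is the distance from the TCP to the grasp point, in m); z points along the fingers, y is the line along which they close (so a half turn about z gives the same grasp; the last joint's range is limited). The gripper opens to 92 mm and grips with 3 to 60 N. Pads are 19 mm wide; open, the fingers measure 130 mm over their backs; the gripper's body (75 mm by 190 mm) begins 47 mm behind the grasp point.
Start: joints at [-0.899, 0.501, -0.427, 1.55, 0.221, 1.138, -0.21], TCP at [0.258, 0.596, 0.227] pointing down, gripper open.
Joint ranges: [-2.88, 2.88], [-0.31, 2.03], [-1.54, 1.56], [0.2, 2.42], [-1.41, 4.55], [0.19, 2.02], [-2.57, 2.57]. Speed limits (rad/s): [2.57, 2.57, 3.14, 3.14, 3.14, 3.14, 3.14].

## Interface

Orientations are given as a unit quaternion [x, y, z, w].
In Python, from bench import manip, effector, viewer gives the robot as it stands. Calls block until the motion is done:
- manip.move_pose(position, orientation): joint-space move of the TCP to a pose.
- manip.servo_line(position, ori=None, vel=0.15): straight line of the TCP; ori=None keeps the orientation; vel is the mean speed in m/s.
- manip.movej(angles): joint-space move.
- effector.open_jaws() and effector.close(f_grip=None): open the fingers fully, or close them until they stop; f_grip is the grip in N (None keeps the last).
- manip.sleep(seconds).
- manip.solve_ik(position, orientation): joint angles nearest the present ones, or None.
- viewer.get_image(name): name is "side" or "top"; returns the picture (384x512x3 uint8, red, green, blue); there is no depth.
- viewer.get_calibration(name): a dict with "vfov" (degrees; the focal length in pixels is half the picture's height over the tangent of half this angle, whatever the lens; pixels are square), "cx", "cy" (the principal point, pixels), "dist_coeffs" ([k1, k2, p1, p2, k3] as OpenCV has them; the pictures are not rectified), "eye" and "attitude" of the camera in the world. Camera axes: x right, y down, z forward; pixel columns grow to the right and rows downward; lengths in m; the calibration is good to about 2 mm. A picture is of the moment at which its call begins. get_calibration takes no time and is no camera call.
A pose or a line that the arm cannot do raises manip.PlanningError and nothing moves.
- manip.hand_in(): hands the job in; it is judged then, once.
Readings, each from a call of its own:
- manip.current_clock(): time.
- manip.current_q(): joint angles.
- manip.current_joint_velocities(): joint speeds.
- manip.current_tau(): joint torques, N m.
- manip.current_tool_pos(): TCP position.
- manip.current_tcp_rot(): TCP orientation.
- manip.current_force(): force on the tool from outside, world axes, zero at the start.
- manip.current_wrist_torque(): the same for the moment, N m.
- manip.current_finger_gap(): finger opening in m.
- manip.current_gripper_force(): force on a finger pad.
Only numpy, scipy, OpenCV 4.12 (cv2) and the standard library are available. Lean on these libraries where they do the work, as an engineer would, in place of code of your own. Each camera call takes 0.05 s, during which the arm holds its last target. There are 200 camera calls.

## Task

Push the round aroma diffuser along the table, through the gap between the book-shaped tissue box and whatever stands on the robot's side of that gap, and on into the mouth of its wooden charging cradle, keeping it flat on the table and touching neither the tissue box, the oil stand, the tea glass nor anything else standing about, with the diffuser or with the arm. In the cradle, feel for the sprung contact block, press the diffuser against it with about 10 newtons (never more than 15) for a second, then ease off slowly so that it stays resting against the block, and leave it.

Things in the scene. Friction and masses are not known exactly. Their poses are not given: they have to be found in the camera images.
- diffuser: the item to push: a low round white diffuser with a thin wooden band at its foot, 96 mm in diameter, sides upright up to 36 mm, slightly domed top at 46 mm, 0.4 to 0.65 kg. Table friction on it (2 to 6 N) adds to the push felt. Too wide to grip, no knob; it may turn about its axis. Origin: centre of its underside.
- cradle: charging cradle, fixed: a wooden bay open at one end, 150 mm deep, side walls 8 mm thick, 60 mm high and 120 mm apart inside (the diffuser may brush them), roofed (underside at 53, top at 60 mm) from 25 mm behind the mouth to the back. Origin: middle of the open mouth, on the table; +x points into the bay, y across, z up. A sprung contact block stands inside under the roof.
- block_zone (a point): a fixed point of the cradle 55 mm inside its mouth, 23 mm up. The unloaded face of the 70 mm wide contact block is anywhere from 20 mm before to 20 mm past it (35 to 75 mm inside), set anew each time and not measured: feel for it. It yields inwards at 0.9 N/mm, up to 25 mm, and springs back; eased off at about 15 mm/s, it drives the diffuser out until table friction holds it.
- tissue_box: the tissue box in the shape of a thick dark book, fixed obstacle, not to be touched: 180 mm along its x axis, 115 mm along its y axis, 56 mm high. Origin: centre of its underside. The gap to use lies off its -x end (the end nearer to the robot), which leaves about 150 to 190 mm to the oil stand or the tea glass, whichever stands there.
- oil_stand: a wooden stand with four small dropper bottles, fixed obstacle, not to be touched: 70 x 70 mm, 62 mm high. Origin: centre of its underside. It stands either at the robot's side of the gap or farther left near the robot, and the tea glass stands at the other of the two places.
- tea_glass: an empty tea glass on a copper coaster, fixed obstacle, not to be touched: coaster 70 mm in diameter, glass 64 mm, 63 mm high. Origin: centre of its underside. It and the oil stand trade places from start to start.
- phone: the black phone lying flat, 75 x 150 x 9 mm, a loose bystander to be left where it is. Origin: centre of its underside.
- amber_bottle: the tall amber bottle, 60 mm across, 125 mm high, a loose bystander to be left where it is. Origin: centre of its underside.
- beaker: the small empty glass beaker, 52 mm across, 50 mm high, a loose bystander to be left where it is. Origin: centre of its underside.
- oil0: a small dropper bottle, 26 mm across, 62 mm high, a loose bystander to be left where it is. Origin: centre of its underside.
- oil1: a second such dropper bottle, a loose bystander to be left where it is. Origin: centre of its underside.
Things that resemble listed ones, but are neither listed nor needed, are in the scene too. Leave any blue or purple look-alike of the diffuser alone.

How it is judged:
By the outcome, as a careful person would: the job done as asked, in the order asked, and still so for the second after the job is handed in, with the robot touching nothing.
It also fails if it takes over 72 s, if anything falls off the work surface, if the arm or the gripper's body presses on something with over 40 N, if the wrist force passes 120 N, or if a joint passes its speed limit or range.

## Working session

There is one attempt and no reset: what is moved stays moved. The work goes in short steps, each a Python script; the robot and the scene stay as the last script left them, time stands still between calls to the robot, and variables do not carry over. Pictures are saved under pics/ and viewed, at most 10 in all, crops included, and the job is handed in when it is done.

```bash
ls; mkdir -p pics
python3 - <<'E'
from bench import manip, effector, viewer
import cv2
for n in("top","side"):
    im=viewer.get_image(n); cv2.imwrite(f"pics/{n}0.png",im[:,:,::-1]); c=viewer.get_calibration(n); print(n,c)
print(manip.current_clock(),manip.current_tcp_rot(),manip.current_force())
E
```

```text
pics
top {'vfov': 44.21647901199533, 'cx': 255.18312175672705, 'cy': 195.34183400483735, 'dist_coeffs': array([-0.20053228,  0.        ,  0.        ,  0.        ,  0.        ]), 'eye': array([ 0.24161982, -0.06396958,  1.82291896]), 'attitude': array([ 0.71086562, -0.69823404,  0.06269787, -0.05664169])}
side {'vfov': 47.22818850911918, 'cx': 261.8309305624529, 'cy': 188.57402679324647, 'dist_coeffs': array([-0.08899458,  0.        ,  0.        ,  0.        ,  0.        ]), 'eye': array([0.44284312, 0.92527244, 0.98766274]), 'attitude': array([-0.04800331,  0.91589516, -0.39747134,  0.02912512])}
0.1 [ 2.02963653e-01  9.79185882e-01 -8.47054912e-04 -2.16933152e-04] [0.12383147 0.34191533 1.18761319]
```

View pics/top0.png

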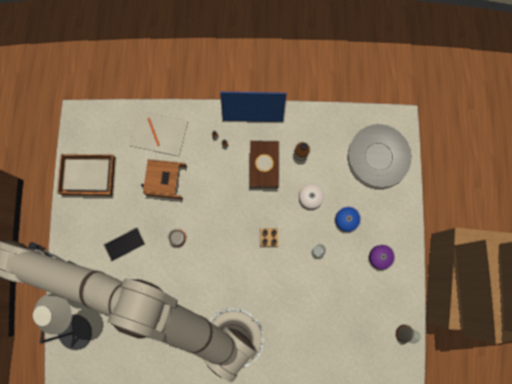

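View pics/side0.png

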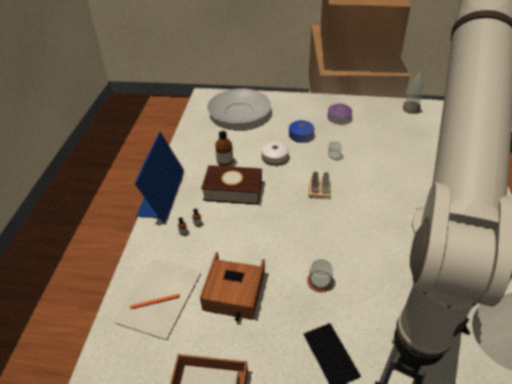

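Top view: the white diffuser is at (311,197), and its look-alikes are blue (348,219), purple (381,257), the steel bowl (379,156) and the white cream disc on the book box (264,163). The tissue box is at (264,165). The oil stand at (269,238) is on the robot's side of the gap, and the tea glass is at (177,238). The cradle is at (163,180) with its mouth to the right, and the empty tray at (87,175) is a decoy. I choose (311,197).

```bash
cat > h.py <<'E'
from bench import manip, effector, viewer
import cv2, numpy as np
from scipy.spatial.transform import Rotation as R
def ray(n,uv):
    c=viewer.get_calibration(n); f=192/np.tan(np.radians(c["vfov"])/2)
    K=np.array([[f,0,c["cx"]],[0,f,c["cy"]],[0,0,1]])
    p=cv2.undistortPoints(np.array(uv,float).reshape(-1,1,2),K,c["dist_coeffs"])[:,0]
    d=np.c_[p,np.ones(len(p))]@R.from_quat(c["attitude"]).as_matrix().T
    return c["eye"],d
def plane(n,uv,z):
    e,d=ray(n,uv); return e+d*((z-e[2])/d[:,2])[:,None]
def rect(n,h,zt,mask):
    cs,_=cv2.findContours(mask.astype(np.uint8),cv2.RETR_EXTERNAL,cv2.CHAIN_APPROX_NONE)
    c=max(cs,key=cv2.contourArea)
    P=plane(n,c[:,0],zt)[:,:2]
    return cv2.minAreaRect((P*1000).astype(np.float32)),P
E
python3 - <<'E'
from h import *
im=cv2.imread("pics/top0.png")
cv2.imwrite("pics/crop1.png",cv2.resize(im[90:270,130:400],None,fx=2.9,fy=2.9,interpolation=cv2.INTER_CUBIC))
for nm,uv,z in [("diff",(311,197),.04),("blue",(348,219),.04),("stand",(269,238),.06),("glass",(177,238),.06),("bottle",(302,150),.1),("beaker",(318,251),.04),("oil",(215,135),.05),("oilb",(225,144),.05)]:
    print(nm,plane("top",[uv],z)[0].round(3))
print("boxtop",plane("top",[(250,141),(279,141),(279,188),(250,188)],.056).round(3))
E
```

```text
diff [ 0.543 -0.291  0.04 ]
blue [ 0.461 -0.434  0.04 ]
stand [ 0.382 -0.131  0.06 ]
glass [0.375 0.214 0.06 ]
bottle [ 0.713 -0.25   0.1  ]
beaker [ 0.337 -0.318  0.04 ]
oil [0.78  0.084 0.05 ]
oilb [0.744 0.044 0.05 ]
boxtop [[ 0.757 -0.053  0.056]
 [ 0.759 -0.165  0.056]
 [ 0.573 -0.167  0.056]
 [ 0.571 -0.056  0.056]]
```

View pics/crop1.png

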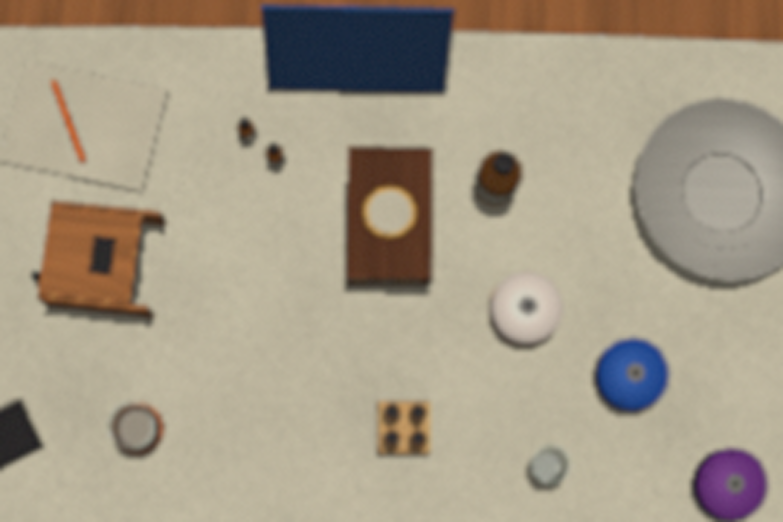

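The crop confirms the white diffuser at crop (525,310), clear of the blue one. The cradle mouth faces right, with wall ends at crop (163,218) and (152,316).

Run:
```python
from h import *
im=cv2.imread("pics/top0.png"); hsv=cv2.cvtColor(im,cv2.COLOR_BGR2HSV)
c=lambda L:[(x/2.9+130-.3,y/2.9+90-.3) for x,y in L]
print("roof",plane("top",c([(52,203),(145,210),(134,307),(42,300)]),.06).round(3))
print("wallends",plane("top",c([(163,214),(163,222),(152,310),(152,319)]),.06).round(3))
print("stand",plane("top",c([(379,402),(430,402),(430,455),(378,455)]),.03).round(3))
print("box",plane("top",c([(349,148),(433,148),(430,284),(347,284)]),.056).round(3))
# side view cradle crop
s=cv2.imread("pics/side0.png"); cv2.imwrite("pics/crop2.png",cv2.resize(s[140:330,170:350],None,fx=3,fy=3,interpolation=cv2.INTER_CUBIC))
# diffuser mask: bright, low saturation blob near
m=((hsv[...,2]>175)&(hsv[...,1]<50)).astype(np.uint8); w=np.zeros_like(m); w[170:225,285:335]=m[170:225,285:335]
cs,_=cv2.findContours(w,0,2); k=max(cs,key=cv2.contourArea); (u,v),r=cv2.minEnclosingCircle(k); print(u,v,r,plane("top",[(u,v)],.036),hsv[197,305],hsv[197,335])
```

```text
roof [[0.675 0.342 0.06 ]
 [0.667 0.216 0.06 ]
 [0.536 0.225 0.06 ]
 [0.543 0.348 0.06 ]]
wallends [[0.662 0.192 0.06 ]
 [0.651 0.191 0.06 ]
 [0.532 0.201 0.06 ]
 [0.521 0.2   0.06 ]]
stand [[ 0.421 -0.099  0.03 ]
 [ 0.422 -0.166  0.03 ]
 [ 0.352 -0.167  0.03 ]
 [ 0.351 -0.099  0.03 ]]
box [[ 0.758 -0.053  0.056]
 [ 0.76  -0.165  0.056]
 [ 0.575 -0.163  0.056]
 [ 0.573 -0.054  0.056]]
309.5 197.0 36.458980560302734 [[ 0.54405755 -0.28579783  0.036     ]] [ 17  30 211] [ 22  42 183]
```

View pics/crop2.png

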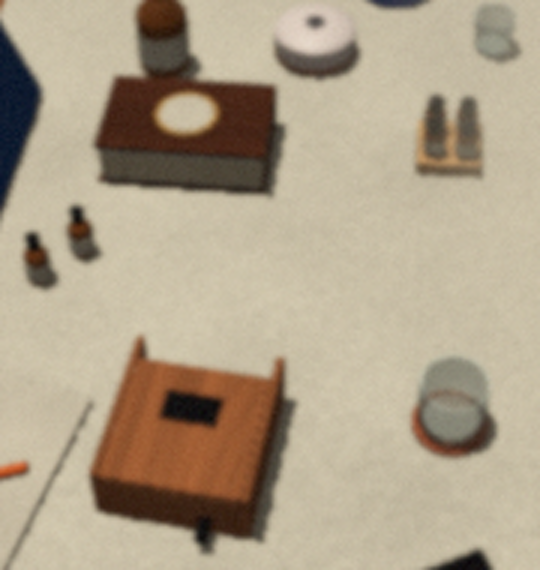

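```bash
cat >> h.py <<'E'
def q_push(d,s=1):
    x=np.array([d[0],d[1],0])*s/np.hypot(*d); z=np.array([0,0,-1.]); return R.from_matrix(np.c_[x,np.cross(z,x),z]).as_quat()
Z=.015
def disc_side(near,name="side",tag=None):
    """centre estimate of the white disc near a world xy, from bounding box of its bright pixels"""
    im=viewer.get_image(name)
    if tag: cv2.imwrite(f"pics/{tag}.png",im[:,:,::-1])
    return disc_im(im[:,:,::-1],near,name)
def disc_im(bgr,near,name):
    c=viewer.get_calibration(name); f=192/np.tan(np.radians(c["vfov"])/2)
    Rm=R.from_quat(c["attitude"]).as_matrix(); K=np.array([[f,0,c["cx"]],[0,f,c["cy"]],[0,0,1]])
    p,_=cv2.projectPoints(np.array([[near[0],near[1],.04]]),cv2.Rodrigues(Rm.T)[0],-Rm.T@c["eye"],K,c["dist_coeffs"])
    u,v=p[0,0]; x0,y0=int(u)-26,int(v)-22
    hsv=cv2.cvtColor(bgr[y0:y0+44,x0:x0+52],cv2.COLOR_BGR2HSV)
    m=((hsv[...,1]<35)&(hsv[...,2]>100)).astype(np.uint8)
    m=cv2.morphologyEx(m,cv2.MORPH_OPEN,np.ones((3,3)))
    cs,_=cv2.findContours(m,0,2); k=max(cs,key=cv2.contourArea); x,y,w,h=cv2.boundingRect(k)
    return (x+x0,y+y0,w,h),plane(name,[(x0+x+(w-1)/2,y0+y+(h-1)/2)],.028)[0]
E
python3 - <<'E'
from h import *
for n in("top","side"):
    print(n,disc_im(cv2.imread(f"pics/{n}0.png"),(.543,-.29),n))
print("side wall tops",plane("side",[(170+140/3,140+340/3),(170+281/3,140+360/3)],.06).round(3))
print("side stand right/left base",plane("side",[(170+417/3,140+172/3),(170+482/3,140+175/3)],.0).round(3))
print("side box near bottom",plane("side",[(170+100/3,140+183/3),(170+268/3,140+190/3)],.0).round(3))
d=np.array([-.334,.943])
for s in(1,-1): print(s,manip.solve_ik([.575,-.38,.2],q_push(d,s)),manip.solve_ik([.59,.12,Z],q_push((.065,1),s)))
E
```

```text
top ((303, 187, 16, 19), array([ 0.54940523, -0.29069161,  0.028     ]))
side ((268, 151, 6, 5), array([ 0.5615844 , -0.27939233,  0.028     ]))
side wall tops [[0.66  0.204 0.06 ]
 [0.532 0.214 0.06 ]]
side stand right/left base [[ 0.419 -0.098  0.   ]
 [ 0.35  -0.1   -0.   ]]
side box near bottom [[ 0.756 -0.049  0.   ]
 [ 0.576 -0.055  0.   ]]
1 [ 0.18957078  0.60962989  0.53611177  1.49245461 -0.32927606  1.13010954
  1.12801051] [-0.21638567  0.65659386 -0.03801547  1.81259224  0.03722325  0.67309372
 -0.34052086]
-1 [-0.11675266  0.8394282   1.12864909  1.5033638  -0.77427115  1.29456853
 -1.70310452] [ 0.19961448  0.74638177 -0.60078069  1.79736712  0.57709263  0.78030992
  2.37682642]
```

Run:
```python
from h import *
np.set_printoptions(linewidth=250)
for n,(r,c0,c1) in {"top":(200,292,332),"side":(155,254,298)}.items():
    l=cv2.cvtColor(cv2.imread(f"pics/{n}0.png"),cv2.COLOR_BGR2LAB)[r,c0:c1:2]; print(n); print(l.T)
```

```text
top
[[187 186 190 155 131 182 196 203 210 211 211 210 204 197 190 182 187 188 185 186]
 [127 126 126 128 130 131 130 130 129 128 128 129 130 130 130 130 127 126 127 127]
 [141 141 141 139 134 136 136 137 136 136 136 136 137 137 136 137 141 141 141 141]]
side
[[203 203 202 189 127 143 183 207 214 220 216 213 209 199 182 154 109 115 185 199 199 197]
 [127 127 128 127 130 132 131 131 131 130 131 131 130 131 131 130 129 129 128 127 127 127]
 [142 142 142 142 137 135 137 137 138 137 136 137 137 137 137 136 135 136 141 142 142 142]]
```

```bash
python3 - <<'E'
s=open("h.py").read()
s=s.replace('''hsv=cv2.cvtColor(bgr[y0:y0+44,x0:x0+52],cv2.COLOR_BGR2HSV)
    m=((hsv[...,1]<35)&(hsv[...,2]>100)).astype(np.uint8)''','''l=cv2.cvtColor(cv2.GaussianBlur(bgr,(3,3),0)[y0:y0+44,x0:x0+52],cv2.COLOR_BGR2LAB).astype(int)
    m=((l[...,1]-l[...,2]>-11)&(l[...,1]-l[...,2]<-2)&(l[...,0]>135)).astype(np.uint8)''')
open("h.py","w").write(s)
E
python3 - <<'E'
from h import *
for n in("top","side"):
    print(n,disc_im(cv2.imread(f"pics/{n}0.png"),(.543,-.29),n))
d=np.array([-.334,.943]); q=q_push(d)
effector.close(10)
t=manip.current_clock()
p=np.array([.543,-.29])-d*.095
manip.move_pose([*p,.2],q); print(t,manip.current_clock(),manip.current_tool_pos())
manip.servo_line([*p,Z],vel=.15); print(manip.current_clock(),manip.current_force())
for n in("top","side"): print(disc_side((.543,-.29),n,n+"1"))
E
```

```text
top ((298, 184, 26, 24), array([ 0.55136697, -0.29069677,  0.028     ]))
side ((261, 141, 28, 18), array([ 0.54940726, -0.30051551,  0.028     ]))
1.5333 5.1083 [ 0.57541264 -0.37850228  0.19987647]
6.4917 [-0.30998471  0.8404948   0.5345448 ]
((302, 184, 11, 7), array([ 0.5845574 , -0.27713796,  0.028     ]))
((260, 141, 28, 18), array([ 0.55293167, -0.30018835,  0.028     ]))
```

View pics/side1.png

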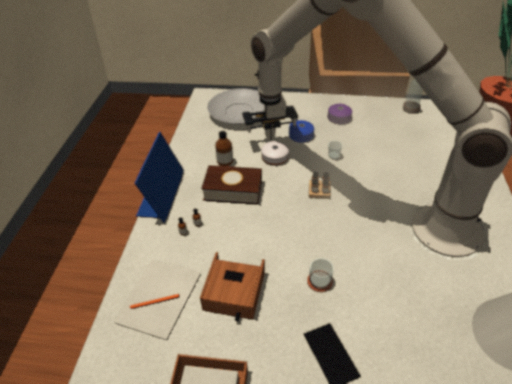

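The side view shows the fingers behind the diffuser at (275,153), with the diffuser unoccluded and the bottle (224,148) clear. Next I push leg 1 in two stages, checking force and image.

Run:
```python
from h import *
d=np.array([-.334,.943]); d/=np.hypot(*d); D=np.array([.546,-.291]); 
f0=manip.current_force()
for s in(-.0575-.012,-.0575+.01,.03):
    manip.servo_line([*(D+d*(s if s<0 else s-.0575)),Z],vel=.06)
    f=manip.current_force()-f0
    print(manip.current_clock(),manip.current_tool_pos().round(4),f.round(2),f[:2]@d, disc_side(D+d*max(0,s+.0575 if s<0 else s)))
```

```text
7.1333 [ 0.5694 -0.3559  0.0151] [-0.86 -1.95  0.1 ] -1.5530659538890772 ((261, 143, 26, 16), array([ 0.55240764, -0.29448598,  0.028     ]))
7.7 [ 0.5617 -0.3347  0.015 ] [-1.23 -0.57  0.6 ] -0.12419769782412969 ((261, 146, 27, 16), array([ 0.54910932, -0.27772746,  0.028     ]))
8.2333 [ 0.5551 -0.3157  0.0149] [-0.71 -0.31  0.16] -0.05330413622619606 ((263, 150, 26, 15), array([ 0.54216274, -0.25881476,  0.028     ]))
```

Run:
```python
from h import *
d=np.array([-.389,.921]); p=manip.current_tool_pos()[:2]
for s,g in((.05,(.518,-.203)),(.105,(.496,-.15))):
    manip.servo_line([*(p+d*s),Z],vel=.06)
    print(manip.current_clock(),manip.current_tool_pos().round(4), disc_side(g,tag="s2"),disc_side(g,"top",tag="t2"))
im=cv2.hconcat([cv2.imread("pics/s2.png")[110:240,190:350],cv2.imread("pics/t2.png")[120:250,190:350]]); cv2.imwrite("pics/c2.png",cv2.resize(im,None,fx=2.5,fy=2.5))
```

```text
9.2833 [ 0.5356 -0.2695  0.0149] ((266, 158, 28, 17), array([ 0.52440264, -0.21183368,  0.028     ])) ((292, 211, 3, 3), array([ 0.48583765, -0.22301688,  0.028     ]))
10.45 [ 0.5143 -0.219   0.015 ] ((271, 168, 28, 18), array([ 0.50361265, -0.15986222,  0.028     ])) ((291, 197, 9, 9), array([ 0.52873425, -0.23056386,  0.028     ]))
```

View pics/c2.png

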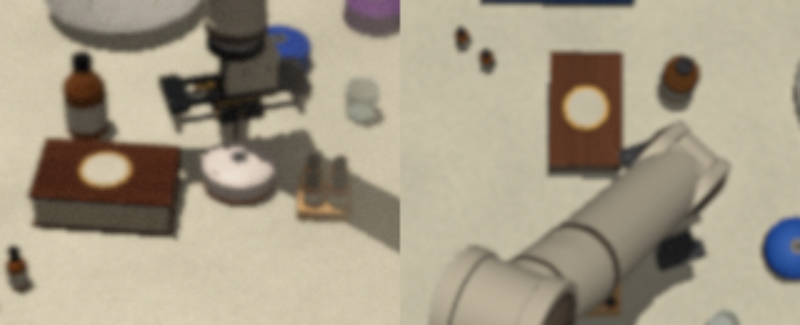

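Side crop: the diffuser at (238,172) sits midway between the box corner (180,215) and the oil stand (320,190), fingers behind it. Leg 2 goes straight through the gap.

Run:
```python
from h import *
D=np.array([.500,-.151]); d=np.array([0.,1.]); q=q_push(d)
p=manip.current_tool_pos()[:2]
manip.servo_line([*(p-np.array([-.334,.943])*.025),Z],vel=.08)
manip.servo_line([*(D-d*.092),Z],q,vel=.06)
print(manip.current_clock(),manip.current_tool_pos().round(4),disc_side(D))
for y in(-.10,-.04):
    manip.servo_line([D[0],y-.067,Z],vel=.06)
    print(manip.current_clock(),manip.current_tool_pos().round(4), disc_side((.5,y),tag="s3"))
```

```text
11.5333 [ 0.5003 -0.2425  0.015 ] ((271, 165, 29, 21), array([ 0.50251618, -0.16749435,  0.028     ]))
13.0 [ 0.4999 -0.1667  0.015 ] ((268, 176, 30, 21), array([ 0.50662793, -0.11318729,  0.028     ]))
14.2 [ 0.4999 -0.1067  0.015 ] ((266, 190, 31, 21), array([ 0.50633043, -0.04865886,  0.028     ]))
```

Run:
```python
from h import *
D=np.array([.503,-.041]); T=np.array([.591,.120]); d=(T-D)/np.hypot(*(T-D)); q=q_push(d)
manip.servo_line([.4999,-.132,Z],vel=.06)
manip.servo_line([*(D-d*.084),Z],q,vel=.05)
print(manip.current_clock(),manip.current_tool_pos().round(4),disc_side(D))
L=np.hypot(*(T-D))
for s in(.08,L-.01):
    manip.servo_line([*(D+d*(s-.066)),Z],vel=.06)
    print(manip.current_clock(),manip.current_tool_pos().round(4), D+d*s,disc_side(D+d*s,tag="s4"))
cv2.imwrite("pics/c4.png",cv2.resize(cv2.imread("pics/s4.png")[130:330,180:380],None,fx=2.5,fy=2.5))
```

```text
15.7833 [ 0.4631 -0.1146  0.0151] ((266, 188, 32, 23), array([ 0.50513148, -0.05324322,  0.028     ]))
17.6167 [ 0.5096 -0.0287  0.015 ] [0.54136925 0.02919829] ((251, 201, 32, 25), array([0.54547608, 0.01137819, 0.028     ]))
19.375 [0.5545 0.0532 0.015 ] [0.58620384 0.11122521] ((232, 219, 33, 27), array([0.5909843 , 0.09241646, 0.028     ]))
```

View pics/c4.png

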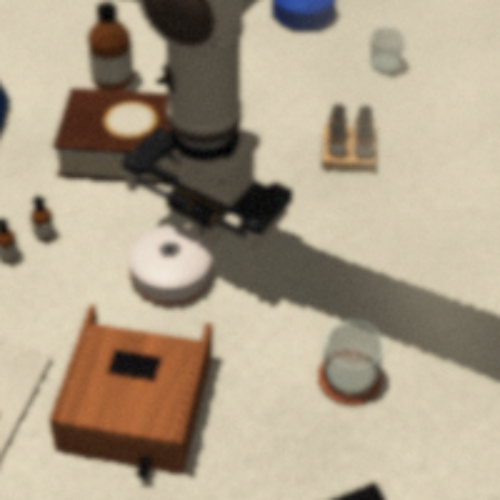

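Side crop: the diffuser (172,262) lies on the cradle's axis just before the mouth (wall ends (92,310) and (209,330)), clear of everything. Next I align with the bay and feel for the block.

```bash
cat >> h.py <<'E'
M=np.array([.596,.197]); dc=np.array([.063,.998]); dc/=np.hypot(*dc)
def tcp_t(): return float((manip.current_tool_pos()[:2]-M)@dc)
def goto(t,vel=.015,lat=0): manip.servo_line([*(M+dc*t+np.array([dc[1],-dc[0]])*lat),Z],vel=vel)
def felt(f0,n=4):
    a=[]
    for _ in range(n): a.append(manip.current_force()-f0); manip.sleep(.02)
    return -np.array(a)[:,:2]@dc
E
python3 - <<'E'
from h import *
p=manip.current_tool_pos()[:2]; d=np.array([.475,.88])
manip.servo_line([*(p-d*.025),Z],vel=.08)
t0=(np.array([.588,.105])-M)@dc
manip.servo_line([*(M+dc*(t0-.09)),Z],q_push(dc),vel=.06)
manip.sleep(.3)
f0=np.mean([(manip.sleep(.03),manip.current_force())[1] for _ in range(10)],0); np.save("f0.npy",f0)
print(manip.current_clock(),f0,disc_side((.588,.105)))
goto(-.02-.066-.012,.05); print(tcp_t(),disc_side(M-dc*.032))
for k in range(14):
    goto(-.098+.002*(k+1)); f=felt(f0); print(round(manip.current_clock(),2),round(tcp_t(),4),f.round(1))
    if f.mean()>7: break
print(disc_side(M-dc*.01,tag="s5"))
cv2.imwrite("pics/c5.png",cv2.resize(cv2.imread("pics/s5.png")[180:330,180:330],None,fx=3.5,fy=3.5))
E
```

```text
21.425 [-0.22889353 -0.21139588 -0.05911514] ((232, 220, 34, 26), array([0.5892846 , 0.09417987, 0.028     ]))
-0.09799613402842583 ((227, 236, 34, 27), array([0.59509239, 0.15627985, 0.028     ]))
23.71 -0.0959 [2.2 2.3 2.6 2.7]
24.06 -0.0937 [3.  2.7 2.3 1.7]
24.41 -0.0917 [1.5 2.4 1.4 2.3]
24.76 -0.0898 [2.  1.6 1.6 1.5]
25.11 -0.0878 [3.7 2.6 1.6 2.3]
25.46 -0.0858 [1.5 3.1 2.5 1.6]
25.81 -0.0838 [2.8 2.6 2.6 1.6]
26.16 -0.0818 [1.5 1.9 2.2 2.1]
26.51 -0.0798 [2.2 3.1 2.8 2. ]
26.86 -0.0777 [1.4 2.5 1.2 1.8]
27.21 -0.0758 [1.4 2.8 1.4 2.6]
27.56 -0.0738 [2.3 1.3 2.1 2. ]
27.91 -0.0718 [1.8 1.9 1.8 2.4]
28.26 -0.0698 [2.9 2.1 2.6 2.5]
((225, 244, 35, 22), array([0.5964831 , 0.17601529, 0.028     ]))
```

View pics/c5.png

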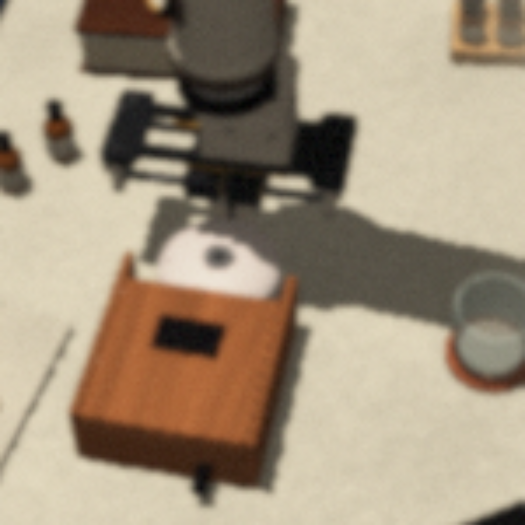

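Side crop: the diffuser's front is entering under the roof, centred between the wall ends, and sliding friction is about 2.1 N. I keep feeling forward.

Run:
```python
from h import *
f0=np.load("f0.npy"); t=tcp_t()
for k in range(24):
    goto(t+.002*(k+1)); f=felt(f0); print(round(manip.current_clock(),2),round(tcp_t(),4),f.round(1))
    if f.mean()>7: break
```

```text
28.68 -0.0675 [2.2 1.8 3.  1.3]
29.02 -0.0656 [2.7 2.  1.9 2.4]
29.38 -0.0636 [2.  2.  2.5 2.8]
29.73 -0.0616 [2.9 2.5 1.9 2.4]
30.07 -0.0595 [2.7 2.9 2.1 2.3]
30.43 -0.0575 [2.3 2.5 2.6 1.3]
30.77 -0.0555 [3.2 2.3 3.  1.2]
31.12 -0.0536 [2.6 3.2 2.1 3.3]
31.48 -0.0516 [2.9 1.4 2.3 2.7]
31.82 -0.0496 [1.5 2.2 3.1 1.7]
32.17 -0.0475 [1.6 2.5 1.6 2.1]
32.52 -0.0456 [2.7 3.3 3.  2.9]
32.88 -0.0435 [1.9 2.2 2.3 3.1]
33.23 -0.0415 [2.3 2.2 2.4 2.6]
33.58 -0.0396 [1.6 2.6 3.1 2.3]
33.92 -0.0376 [3.7 3.3 3.1 2.7]
34.27 -0.0355 [2.4 2.5 2.7 2.6]
34.62 -0.0335 [3.4 3.2 3.  2.7]
34.98 -0.0315 [3.3 2.4 2.1 2.7]
35.33 -0.0295 [2.7 3.2 3.5 2.4]
35.67 -0.0275 [2.6 3.6 2.8 2.5]
36.02 -0.0256 [3.3 3.1 2.8 3. ]
36.38 -0.0241 [4.  3.9 5.2 4.2]
36.73 -0.0227 [5.8 5.3 6.3 5.7]
```

Run:
```python
from h import *
f0=np.load("f0.npy"); c=-.0217
for k in range(12):
    c+=.0015; goto(c); f=felt(f0,3); print(round(manip.current_clock(),2),round(c,4),round(tcp_t(),4),f.round(1))
    if f.mean()>12: break
t=manip.current_clock()
while manip.current_clock()-t<1.2: h=felt(f0,10); print("hold",h.mean().round(2),h.max().round(1),round(tcp_t(),4))
goto(c-.03,.010); print("eased",felt(f0).round(1),tcp_t(),manip.current_clock())
goto(c-.08,.06); print(disc_side(M+dc*.02,tag="s6"))
q=manip.current_tool_pos(); manip.servo_line([q[0],q[1],.2],vel=.15)
print(manip.current_clock()); disc_side(M,tag="s6"); disc_side(M,"top",tag="t6")
a=cv2.imread("pics/s6.png")[180:330,180:330]; b=cv2.imread("pics/t6.png")[120:270,130:280]
cv2.imwrite("pics/c6.png",cv2.resize(cv2.hconcat([a,b]),None,fx=2.6,fy=2.6,interpolation=cv2.INTER_CUBIC))
```

```text
37.03 -0.0202 -0.0218 [6.3 6.8 7.1]
37.33 -0.0187 -0.021 [7.8 8.1 8.5]
37.63 -0.0172 -0.0202 [8.8 9.1 9.7]
37.93 -0.0157 -0.0194 [10.  10.5 10.6]
38.23 -0.0142 -0.0186 [12.1 11.2 10.9]
38.53 -0.0127 -0.0177 [12.8 12.3 12.7]
hold 12.4 13.4 -0.0177
hold 12.39 12.6 -0.0177
hold 12.29 12.9 -0.0177
hold 12.27 12.8 -0.0177
hold 12.31 12.8 -0.0177
hold 12.48 13.3 -0.0177
hold 12.22 12.7 -0.0177
hold 12.56 13.5 -0.0177
eased [-0.3 -0.5 -0.1  0.5] -0.04266410908899749 43.0833
((228, 256, 27, 10), array([0.5962331 , 0.19687836, 0.028     ]))
45.5Traceback (most recent call last):
  File "<stdin>", line 11, in <module>
  File "h.py", line 24, in disc_side
    return disc_im(im[:,:,::-1],near,name)
  File "h.py", line 33, in disc_im
    cs,_=cv2.findContours(m,0,2); k=max(cs,key=cv2.contourArea); x,y,w,h=cv2.boundingRect(k)
                                    ~~~^^^^^^^^^^^^^^^^^^^^^^^^
ValueError: max() iterable argument is empty
```

Run:
```python
from h import *
for n in("side","top"): cv2.imwrite(f"pics/{n}6.png",viewer.get_image(n)[:,:,::-1])
a=cv2.imread("pics/side6.png")[180:330,180:330]; b=cv2.imread("pics/top6.png")[120:270,130:280]
cv2.imwrite("pics/c6.png",cv2.resize(cv2.hconcat([a,b]),None,fx=2.6,fy=2.6,interpolation=cv2.INTER_CUBIC))
print(manip.current_tool_pos(),manip.current_force())
```

```text
[0.58973969 0.10515849 0.19921515] [-0.5738372   0.44511288  0.05823818]
```

View pics/c6.png

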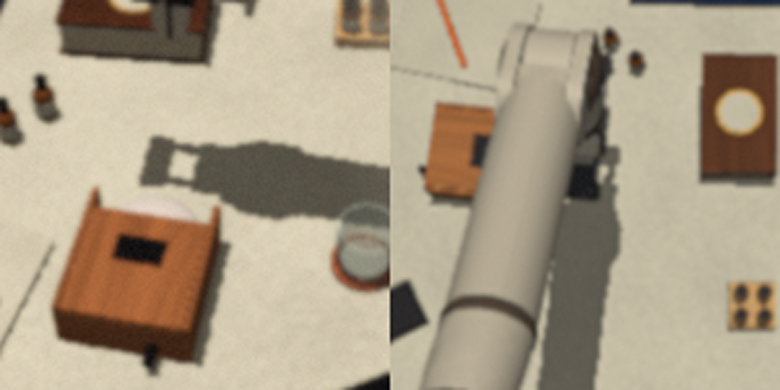

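The diffuser sits in the bay between the walls (side crop (160,210)) with nothing else disturbed. The press read about 12.4 N minus 2.8 N friction, or 9.5 N. But the travel past contact was only 8 mm, which would be about 7 N at 0.9 N/mm. There is time, so I will press once more, slightly deeper and with the side forces logged.

Run:
```python
from h import *
manip.servo_line([*(M+dc*-.0927),Z],vel=.15); goto(-.036,.05); manip.sleep(.2)
f0=np.mean([(manip.sleep(.02),manip.current_force())[1] for _ in range(8)],0)
n=np.array([dc[1],-dc[0]]); c=-.032
def rd():
    F=np.mean([(manip.sleep(.02),manip.current_force()-f0)[1] for _ in range(3)],0); p=manip.current_tool_pos()
    return -F[:2]@dc,F[:2]@n,F[2],tcp_t()*1e3,(p[:2]-M)@n*1e3,p[2]*1e3
print(manip.current_clock())
for k in range(20):
    goto(c,.02); r=rd(); print(round(c,4),np.round(r,2))
    if r[0]>13.2 or r[3]>-16: break
    c+=.002 if r[0]<10 else .001
t=manip.current_clock()
while manip.current_clock()-t<1.1: h=felt(f0,10); print("hold",h.mean().round(2),h.max().round(1))
goto(c-.025,.010); print("eased",felt(f0).round(1),tcp_t())
goto(-.0927,.08); q=manip.current_tool_pos(); manip.servo_line([q[0],q[1],.15],vel=.15)
print(manip.current_clock()); cv2.imwrite("pics/s7.png",viewer.get_image("side")[:,:,::-1])
a=cv2.imread("pics/s7.png"); b=cv2.imread("pics/side6.png"); print("rows diff",np.abs(a[245:262,225:258].astype(int)-b[245:262,225:258]).mean())
```

```text
48.7
-0.032 [ 1.200e-01  4.500e-01  9.000e-02 -3.184e+01 -2.000e-02  1.496e+01]
-0.03 [-7.000e-02  5.900e-01 -4.000e-02 -2.991e+01 -2.000e-02  1.497e+01]
-0.028 [-1.500e-01  4.700e-01 -2.200e-01 -2.788e+01 -1.000e-02  1.500e+01]
-0.026 [ -0.25   0.18   0.07 -25.88  -0.04  14.99]
-0.024 [-1.000e-02 -7.000e-02 -2.100e-01 -2.384e+01 -2.000e-02  1.498e+01]
-0.022 [  0.45   0.44   0.   -22.17   0.04  14.98]
-0.02 [  5.37  -0.32   1.88 -21.9    0.1   15.  ]
-0.018 [  7.    -0.13   2.15 -20.88   0.23  15.02]
-0.016 [  8.09  -0.02   2.72 -19.79   0.32  15.02]
-0.014 [  9.45  -1.03   3.16 -18.65   0.36  15.03]
-0.012 [ 11.51  -0.57   3.86 -17.57   0.43  15.05]
-0.011 [ 12.67   0.18   4.55 -17.31   0.46  15.04]
-0.01 [ 13.35  -1.03   4.63 -16.77   0.48  15.05]
hold 13.26 13.7
hold 13.13 14.1
hold 13.24 14.1
hold 13.21 14.0
hold 13.23 13.8
hold 12.86 14.1
hold 13.48 13.7
eased [-0.3  0.1 -0.1 -0.7] -0.034968387738096476
58.5083
rows diff 12.092097445038622
```

Vertical reaction on the finger (4.6 N) presses the diffuser down and inflates friction. That puts true block force at about 8 N, which matches the travel. The diffuser came to rest against the block (immediate contact at −22 mm). There is time for one quick, slightly deeper press before handing in.

Run:
```python
from h import *
import h
manip.servo_line([*(M+dc*-.08),Z],vel=.2); goto(-.026,.08)
f0=np.mean([(manip.sleep(.02),manip.current_force())[1] for _ in range(4)],0)
def go(c,v): manip.servo_line([*(M+dc*c),Z+.00005],vel=v)
c=-.0085; go(c,.025)
for k in range(4):
    F=np.mean([(manip.sleep(.02),manip.current_force()-f0)[1] for _ in range(3)],0); f=-F[:2]@dc
    print(round(c,4),round(f,2),F[2].round(2),round(tcp_t()*1e3,2))
    if f>14 or tcp_t()>-.0148: break
    c+=.0008; go(c,.02)
t=manip.current_clock(); print("t",t)
while manip.current_clock()-t<1.05: x=felt(f0,5)
print("hold",x.round(1))
goto(c-.022,.011); print("eased",tcp_t(),manip.current_clock())
goto(-.065,.1); q=manip.current_tool_pos(); manip.servo_line([q[0],q[1],.09],vel=.2)
print(manip.current_clock()); manip.hand_in()
```

```text
-0.0085 13.01 3.76 -16.1
-0.0077 14.53 4.42 -15.87
t 61.475
hold [14.1 13.9 14.9 13.3 14. ]
eased -0.02959803905541 64.7083
65.7333
the job is handed in; nothing more can be done
```

Job handed in at about 66 s: the diffuser went through the gap into the cradle, was pressed three times at an estimated 7–9 N on the block (never over 15 N felt), and was eased off each time; contact on re-approach showed it resting on the block after the first ease, unchecked after the last, and I saw no contact with anything else.

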